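# Lock the pitch pipe into the reed tester

## Task

Take the brass pitch pipe, the one with the broad flange, out of the wooden rack and push it upright, spigot down, into the air socket of the green reed tester until its flange has snapped under both spring catches and sits flush on the socket. Leave it locked there and let go; leave the two tapered shaping forms standing in the rack.

Things in the scene. Friction and masses are not known exactly. Their poses are not given: they have to be found in the camera images.
- pipe_mid (a point): Brass pitch pipe, 120 mm long, 0.1 kg, in one of 3 rack holes (a row, 80 mm apart, any order). Bottom up: spigot 16 mm dia x 26, tapered foot, in the hole; flange 42 dia x 6, resting on the rack; straight round barrel 22 dia x 88. This point: on the axis, half-way up, 60 above the foot, 34 above the flange underside. z up its axis. Hold 15-30 mm above this point, fingers closing across the row.
- socket_mouth (a point): Mouth centre of the air socket, level with the top of the 56 mm square aluminium block on the fixed green tester; z up. Bore 20 mm dia, 34 deep, 5 mm chamfer. Two sloping spring catches at +-y reach 23 mm above it. Flange meets them 12 mm above the block; push on with 5-12 N and they snap over it as it lands on the block: pipe half-way point then 34 mm above here. Gauge and port nearby are lower.
- form_a_mid (a point): Brass shaping form in the rack, to be left alone: same 16 mm spigot in its hole, no flange, body 30 mm in diameter tapering to 12 mm at the top, 100 mm long. This point is on its axis, 50 mm above its foot; its top is 74 mm above the rack top.
- form_b_mid (a point): A second brass shaping form in the rack, the same as the first; to be left alone.
There are look-alikes about, which are no part of the job. What is shaped like the part that bears pipe_mid but white is not meant.

How it is judged:
By the outcome, as a careful person would: the job done as asked, in the order asked, and still so for the second after the job is handed in, with the robot touching nothing.
It also fails if it takes over 35 s, if anything falls off the work surface, if the arm or the gripper's body presses on something with over 40 N, if the wrist force passes 120 N, or if a joint passes its speed limit or range.

## Robot

A 6-joint arm with a two-finger parallel gripper is mounted at the origin on the work surface. World frame = base frame: x ahead of the robot, y to its left, z up, the work surface at z = 0. Lengths are in m, angles in rad, forces in N, time in s.
With the tool pointing down it reaches from about 0.225 to 0.875 m from the base axis. Payload 3.4 kg.
Tool frame: the origin (TCP) lies between the finger pads; the fingertips stand 11 mm ahead of it and the grasp point (between the pads) lies 8 mm behind it; z points along the fingers, y is the direction in which the jaws open and shut (so a half turn about z gives the same grasp; the last joint's range is limited). The gripper opens to 85 mm and grips with 20 to 120 N. Pads are 22 mm wide; open, the fingers measure 114 mm over their backs; the gripper's body (76 mm by 85 mm) begins 54 mm behind the grasp point. The pads swing forward as they close: fully open they stand 13 mm farther back than shut.
Start: joints at [1.112, 0.276, 1.505, -0, 1.361, -0.121], TCP at [0.191, 0.543, 0.218] pointing down, gripper open.
Joint ranges: [-2.89, 2.89], [-0.75, 2.08], [0.22, 2.7], [-1.18, 4.32], [0.11, 2.71], [-2.7, 2.7]. Speed limits (rad/s): [2.57, 2.57, 3.14, 3.14, 3.14, 3.14].

## Interface

Orientations are given as a unit quaternion [w, x, y, z].
In Python, from rig import manip gives the robot as it stands. The module is installed in compiled form; this text tells all that it offers.
- The arm moves only by the tool move_arm, never from a script. Its argument "series" is a list that holds one entry, the list of rows, each a list of 7 numbers: the shift along the world's x, y, z in m, then the turn, a rotation vector about the world's x, y, z in rad, then the finger opening in m, from 0 to 0.0854. A call has 1 to 20 rows; each row shifts and turns the commanded pose from where the row before left it; what a row does not reach is not made up. A row lasts 1/12 s, in which the tool goes at most 41.7 mm and 7.16 degrees, less where a joint would pass 70% of its speed; a pose out of reach is approached as far as the arm can. A call with a gripper value outside its range is refused whole. The fingers move at their own pace and stop on an object; "newtons" is the grip in N (left out, the last holds). Time passes only in rows, so rows that do not move let the fingers close. It gives the time, the measured TCP pose, the force and the opening at its end, in the units of the state.
- manip.get_state(): the state, without advancing time (a new reading comes with each control period).
- manip.get_image(name): name is "scene" or "top" or "wrist"; returns a dict with "color" (400x640x3 uint8, red, green, blue), "fx", "fy", "cx", "cy" (pixels), "R" (3x3) and "t" (3): a world point X has camera coordinates R X + t; the wrist camera has in their place "tool_from_camera" (4x4, takes a point from camera to tool coordinates, whose origin is the TCP and whose axes are the flange's). Camera axes: x right, y down, z forward; pixel columns grow to the right and rows downward; lengths in m; the calibration is good to about 2 mm. A picture is of the moment at which its call begins: read the wrist's pose just before it. There is no depth.
- manip.sign_off(): hands the job in, once; it reports no verdict.
The state is a dict: "clock": time; "qpos": joint angles; "qd": joint speeds; "effort": joint torques, N m; "position": TCP position; "ee_rot": TCP orientation; "contact_force": force on the tool from outside, world axes, zero at the start; "moment": the same for the moment, N m; "width": finger opening in m.
Only numpy, scipy, OpenCV 4.12 (cv2) and the standard library are available. Lean on these libraries where they do the work, as an engineer would, in place of code of your own. Each camera call takes 0.05 s, during which the arm holds its last target.

## Working session

There is one attempt and no reset: what is moved stays moved. The work goes in short steps, Python scripts to look and compute and a tool call to move; the robot and the scene stay as the last step left them, time stands still between calls to the robot, and variables do not carry over. Pictures are saved under pics/ and viewed, and the job is handed in when it is done.

Besides the shell and the picture viewer there is one more tool, called as name(argument=value, ...), one argument or row to a line, values as JSON. move_arm: Moves the arm, as the interface text tells. Its arguments: {"type":"object","properties":{"series":{"type":"array"},"newtons":{"type":"number"}},"required":["series"]}

```bash
mkdir -p pics; cat > h.py <<'E'
import numpy as np, cv2
from rig import manip
def snap(n,f):
    im=manip.get_image(n); cv2.imwrite('pics/'+f,cv2.cvtColor(im['color'],cv2.COLOR_RGB2BGR)); return im
def ray(im,u,v,z):
    R=np.array(im['R']);t=np.array(im['t']);C=-R.T@t
    d=R.T@np.array([(u-im['cx'])/im['fx'],(v-im['cy'])/im['fy'],1]);return C+d*(z-C[2])/d[2]
def proj(im,X):
    c=np.array(im['R'])@np.array(X)+np.array(im['t']);return im['fx']*c[0]/c[2]+im['cx'],im['fy']*c[1]/c[2]+im['cy']
E
python3 - <<'E'
from h import *
import pickle
for n in('scene','top'):
    im=snap(n,n+'0.png');pickle.dump(im,open(n+'.pkl','wb'))
    R=np.array(im['R']);print(n,im['fx'],im['fy'],im['cx'],im['cy'],-R.T@np.array(im['t']),R)
s=manip.get_state();print(s)
E
```

```text
scene 373.9425717643536 373.9425717643536 319.25285260915774 196.9650821678988 [0.90439419 0.55907376 0.56656807] [[-0.77472861  0.63212075  0.01479689]
 [ 0.33724797  0.43290075 -0.83597891]
 [-0.5348452  -0.64266656 -0.54856204]]
top 397.5662232118229 397.5662232118229 323.54853509748267 205.9391628004067 [0.29605575 0.01488075 0.95177798] [[ 0.00992816 -0.99987578  0.01224164]
 [-0.98952832 -0.01158688 -0.14387305]
 [ 0.14399702 -0.01068506 -0.98952043]]
{'clock': 0.1, 'qpos': array([ 1.11197283e+00,  2.76531854e-01,  1.50598986e+00, -2.08505376e-05,
        1.36071809e+00, -1.20990935e-01]), 'qd': array([-0.0006215 , -0.00048937, -0.00236103, -0.00116602,  0.00056398,
        0.00017386]), 'effort': array([ 3.23886627e-03, -4.17698979e+01, -2.46404582e+01, -7.36100537e-05,
        5.82672888e-03,  1.14568928e-05]), 'position': array([0.19036842, 0.5420528 , 0.21763282]), 'ee_rot': array([-2.25661445e-04,  1.68111944e-01,  9.85767567e-01, -7.92123172e-04]), 'contact_force': array([ 0.59236654, -0.00815106,  0.17995902]), 'moment': array([ 0.05616076, -0.02343119,  0.02424828]), 'width': 0.08550099078043889}
```

View pics/scene0.png

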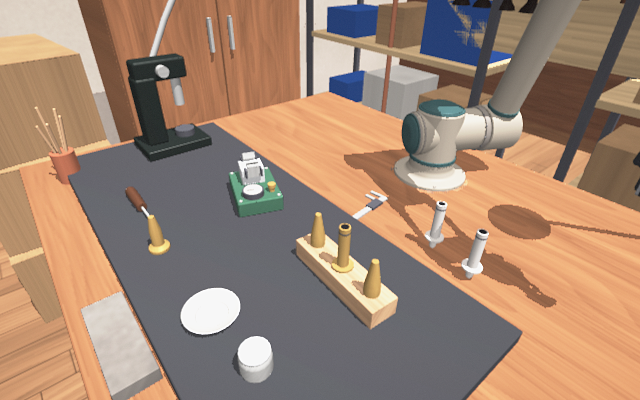

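View pics/top0.png

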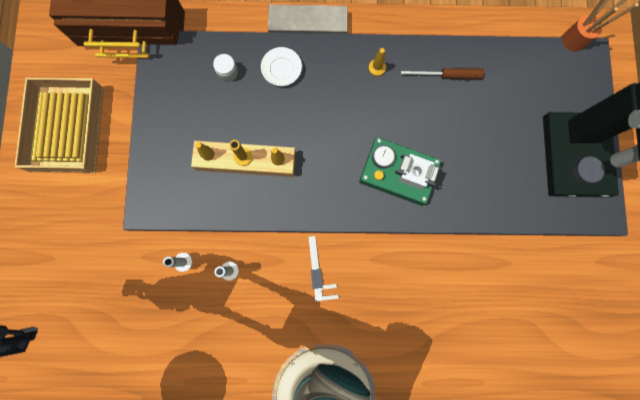

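```bash
python3 - <<'E'
import cv2
s=cv2.imread('pics/scene0.png');t=cv2.imread('pics/top0.png')
cv2.imwrite('pics/c1.png',cv2.resize(t[125:215,180:310],None,fx=6,fy=6,interpolation=2))
cv2.imwrite('pics/c2.png',cv2.resize(t[130:210,350:450],None,fx=7,fy=7,interpolation=2))
cv2.imwrite('pics/c3.png',cv2.resize(s[140:330,220:420],None,fx=3,fy=3,interpolation=2))
E
```

```text
(no output)
```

View pics/c1.png

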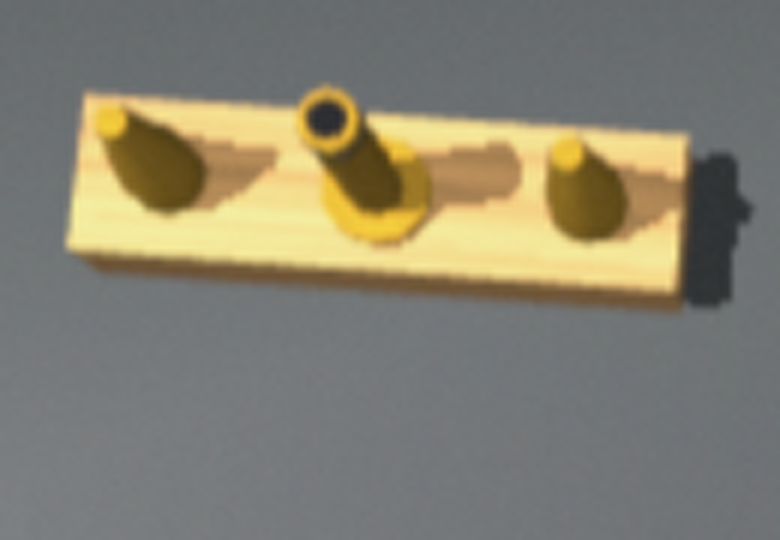

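View pics/c2.png

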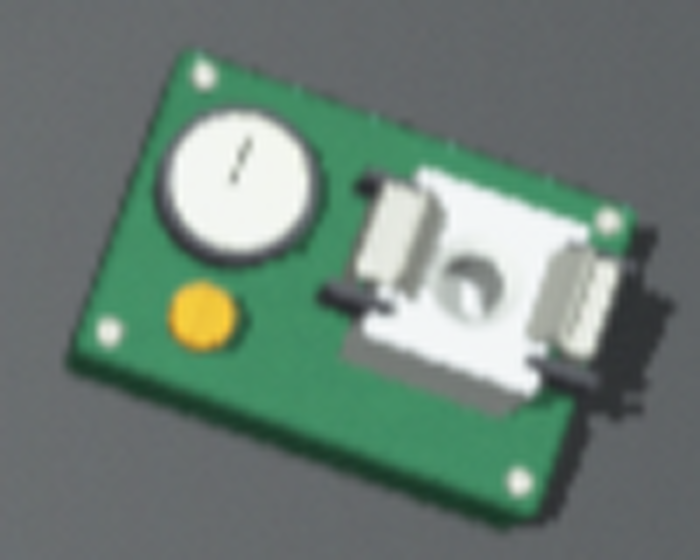

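View pics/c3.png

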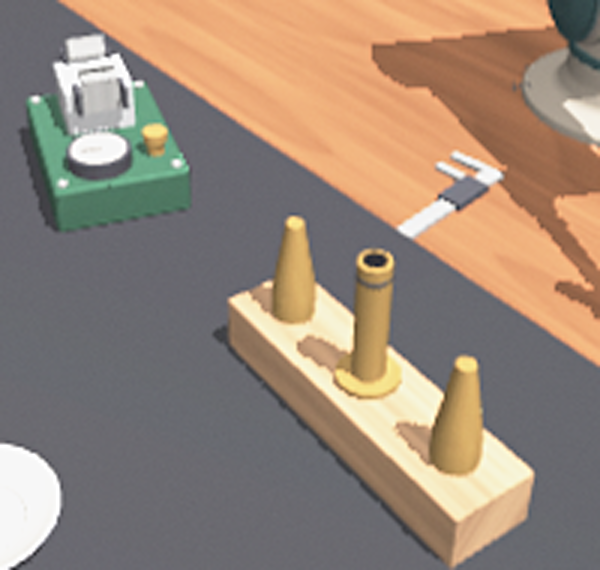

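```bash
cat >> h.py <<'E'
import pickle
S=pickle.load(open('scene.pkl','rb'));T=pickle.load(open('top.pkl','rb'))
def tri(a,b,A=None,B=None):
    A=A or S;B=B or T
    P=lambda im:np.array([[im['fx'],0,im['cx']],[0,im['fy'],im['cy']],[0,0,1]])@np.c_[np.array(im['R']),np.array(im['t'])]
    X=cv2.triangulatePoints(P(A),P(B),np.array(a,float).reshape(2,1),np.array(b,float).reshape(2,1));X=X[:3,0]/X[3,0]
    return X,np.subtract(proj(A,X),a),np.subtract(proj(B,X),b)
E
python3 - <<'E'
from h import *
np.set_printoptions(precision=4,suppress=True)
print(tri((345.3,226.7),(234.5,144.5)))
print(tri((375.7,261),(198.8,145.3)))
print(tri((318,214),(274.7,150.5)))
t=cv2.imread('pics/scene0.png')
cv2.imwrite('pics/c4.png',cv2.resize(t[140:220,220:290],None,fx=8,fy=7.5,interpolation=2))
E
```

```text
(array([0.5356, 0.1893, 0.1639]), array([0.1966, 0.0246]), array([ 0.1112, -0.1017]))
(array([0.5392, 0.2685, 0.1429]), array([0.1553, 0.0115]), array([ 0.0836, -0.069 ]))
(array([0.5306, 0.1089, 0.1431]), array([0.6002, 0.1013]), array([ 0.3503, -0.3513]))
```

View pics/c4.png

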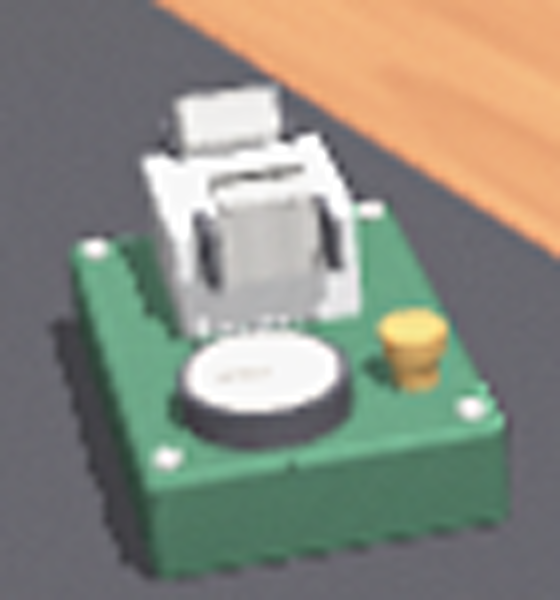

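```bash
python3 - <<'E'
from h import *
np.set_printoptions(precision=4,suppress=True)
c=[]
for a,b in [((168,458),(205,75)),((472,407),(108,332)),((96,247),(608,222)),((370,209),(520,483))]:
    r=tri((a[0]/8+220,a[1]/7.5+140),(b[0]/7+350,b[1]/7+130));print(r[0],r[1]);c.append(r[0])
c=np.array(c);d=c[0]+c[1]-c[2]-c[3];yaw=np.arctan2(-d[0],d[1]);print('yaw',np.degrees(yaw),c.mean(0))
d2=c[0]+c[2]-c[1]-c[3];print(np.degrees(np.arctan2(d2[1],d2[0])))
ex=np.array([np.cos(yaw),np.sin(yaw),0]);ey=np.array([-np.sin(yaw),np.cos(yaw),0])
for z in (.06,.07,.08,.09):
    m=ray(T,417.4,171.4,z);print(z,m)
    for s in((1,1),(1,-1),(-1,-1),(-1,1)):
        X=m+.028*(s[0]*ex+s[1]*ey);p=proj(S,X);q=proj(T,X)
        print('  S',(p[0]-220)*8,(p[1]-140)*7.5,' T',(q[0]-350)*7,(q[1]-130)*7)
E
```

```text
[ 0.5777 -0.1216  0.0705] [0.2265 0.0676]
[ 0.4911 -0.0893  0.0717] [0.3663 0.0874]
[ 0.5302 -0.253   0.071 ] [0.4247 0.1385]
[ 0.4433 -0.2219  0.0709] [0.3167 0.0859]
yaw -19.848642136649886 [ 0.5106 -0.1714  0.071 ]
-20.08671536832645
0.06 [ 0.5087 -0.2101  0.06  ]
  S 153.33676828014177 358.0104468621405  T 418.4423154584717 183.28020112193084
  S 125.94285672179467 278.95225483760834  T 578.9153782055726 241.3267699588721
  S 292.33864200682683 254.91402863886742  T 525.741562354223 397.4854144348929
  S 326.8351643948936 331.5805738543245  T 364.0258642550987 338.5713394842378
0.07 [ 0.5063 -0.2075  0.07  ]
  S 160.7246204533808 333.7036965506876  T 417.84051262339773 182.07880122035806
  S 132.84184206409282 255.25941243277344  T 580.1263895312578 240.77874752217107
  S 300.0910668754809 231.45709278672052  T 526.3566838797362 398.71340290077603
  S 335.15030662539994 307.5161951413856  T 362.799826486967 339.12616188013754
0.08 [ 0.504 -0.205  0.08 ]
  S 168.20392265777855 309.0960667655773  T 417.22497988217515 180.8499918302719
  S 139.82241400952694 231.28638121254866  T 581.365096569106 240.2181918652238
  S 307.9337116325296 207.7271736847515  T 526.9859962826179 399.9697211080302
  S 343.5666635435173 283.1588967757852  T 361.54557294328595 339.69375284206365
0.09 [ 0.5016 -0.2025  0.09  ]
  S 175.7763834802372 284.1819360901582  T 416.5952419490761 179.59282412226602
  S 146.88602841711418 207.0281613926872  T 582.6324604065019 239.64466806439304
  S 315.86816041492693 183.71947812315136  T 527.6299963696783 401.25536084934504
  S 352.08609449398773 258.50329773399073  T 360.26211825765347 340.27455828070566
```

```bash
python3 - <<'E'
from h import *
from scipy.optimize import least_squares
np.set_printoptions(precision=4,suppress=True)
def cor(x,s):
    y=x[3];ex=np.array([np.cos(y),np.sin(y),0]);ey=np.array([-np.sin(y),np.cos(y),0]);return x[:3]+.028*(s[0]*ex+s[1]*ey)
obs=[(T,(425,168),(1,1)),(T,(540,400),(-1,-1)),(T,(362,337),(-1,1)),(T,(472,290),(0,0)),(S,(143,157),(1,-1)),(S,(318,135),(-1,-1)),(S,(353,205),(-1,1))]
def px(im,p): return (p[0]/7+350,p[1]/7+130) if im is T else (p[0]/8+220,p[1]/7.5+140)
f=lambda x:np.concatenate([np.subtract(proj(im,cor(x,s)),px(im,p)) for im,p,s in obs]+[[(x[3]+.347)*100]])
r=least_squares(f,[.5,-.2,.1,-.347],loss='soft_l1');print(r.x,np.degrees(r.x[3]),r.fun.reshape(-1)[:-1].reshape(-1,2))
E
```

```text
[ 0.4991 -0.2003  0.1096 -0.3463] -19.840770261900698 [[-0.1404  0.3245]
 [-0.3252 -0.4415]
 [ 0.6404 -0.348 ]
 [ 1.2204 -1.0089]
 [ 0.9551  0.064 ]
 [ 0.427  -0.039 ]
 [ 0.6668  0.4075]]
```

move_arm(
  series=[
    [[0.0215,-0.022,0.005,0,0,-0.107,0.085],[0.0215,-0.022,0.005,0,0,-0.107,0.085],[0.0215,-0.022,0.005,0,0,-0.107,0.085],[0.0215,-0.022,0.005,0,0,-0.107,0.085],[0.0215,-0.022,0.005,0,0,-0.107,0.085],[0.0215,-0.022,0.005,0,0,-0.107,0.085],[0.0215,-0.022,0.005,0,0,-0.107,0.085],[0.0215,-0.022,0.005,0,0,-0.107,0.085],[0.0215,-0.022,0.005,0,0,-0.107,0.085],[0.0215,-0.022,0.005,0,0,-0.107,0.085],[0.0215,-0.022,0.005,0,0,-0.107,0.085],[0.0215,-0.022,0.005,0,0,-0.107,0.085],[0.0215,-0.022,0,0,0,0,0.085],[0.0215,-0.022,0,0,0,0,0.085],[0.0215,-0.022,0,0,0,0,0.085],[0.0215,-0.022,0,0,0,0,0.085],[0,0,0,0,0,0,0.085],[0,0,0,0,0,0,0.085]],
  ],
)

```text
clock: 1.6
position: [0.5351, 0.1894, 0.2775]
ee_rot: [-0.001, 0.726, 0.688, -0.001]
contact_force: [-0.2, 0.7, -0.7]
width: 0.0848
```

```bash
cat >> h.py <<'E'
from scipy.spatial.transform import Rotation as Ro
def wrist(f):
    s=manip.get_state();im=snap('wrist',f)
    q=s['ee_rot'];M=np.eye(4);M[:3,:3]=Ro.from_quat([q[1],q[2],q[3],q[0]]).as_matrix();M[:3,3]=s['position']
    W=M@np.array(im['tool_from_camera']);I=np.linalg.inv(W);im['R']=I[:3,:3];im['t']=I[:3,3];im['state']=s
    pickle.dump(im,open(f.replace('.png','.pkl'),'wb'));return im
E
python3 - <<'E'
from h import *
np.set_printoptions(precision=4,suppress=True)
im=wrist('w1.png');s=im['state'];print(im['fx'],im['cx'],im['cy'],np.linalg.inv(np.r_[np.c_[im['R'],im['t']],[[0,0,0,1]]]))
q=s['ee_rot'];R=Ro.from_quat([q[1],q[2],q[3],q[0]]).as_matrix();print(R,s['position'])
print(proj(im,[.5356,.1893,.164]),proj(im,[.5392,.2685,.1429]),proj(im,[.5306,.1089,.1431]))
E
```

```text
339.76087981727267 325.2488114794891 201.03586543945633 [[ 0.9986 -0.0501 -0.0192  0.5389]
 [-0.0536 -0.9495 -0.3092  0.2687]
 [-0.0027  0.3097 -0.9508  0.4342]
 [ 0.      0.      0.      1.    ]]
[[ 0.0538  0.9985 -0.0018]
 [ 0.9985 -0.0538 -0.0002]
 [-0.0003 -0.0017 -1.    ]] [0.5351 0.1894 0.2775]
(np.float64(327.3335004565674), np.float64(191.22625228520022)) (np.float64(326.6380131964405), np.float64(90.6076107008789)) (np.float64(326.3974725751232), np.float64(265.569282367935))
```

View pics/w1.png

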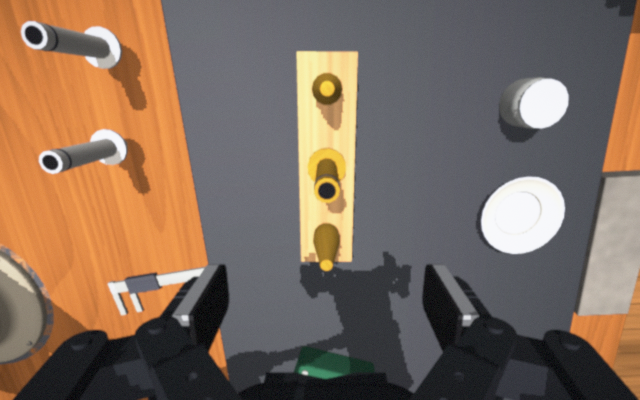

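move_arm(
  series=[
    [[0,0,-0.025,0,0,0,0.085],[0,0,-0.025,0,0,0,0.085],[0,0,-0.025,0,0,0,0.085],[0,0,-0.025,0,0,0,0.085],[0,0,-0.02,0,0,0,0.085],[0,0,-0.02,0,0,0,0.085],[0,0,-0.019,0,0,0,0.085],[0,0,0,0,0,0,0.085],[0,0,0,0,0,0,0.05],[0,0,0,0,0,0,0.03],[0,0,0,0,0,0,0.015],[0,0,0,0,0,0,0.015],[0,0,0,0,0,0,0.015],[0,0,0,0,0,0,0.015],[0,0,0,0,0,0,0.015],[0,0,0,0,0,0,0.015]],
  ],
  newtons=60,
)

```text
clock: 2.98
position: [0.5355, 0.1907, 0.1206]
ee_rot: [0.001, 0.725, 0.689, 0.001]
contact_force: [1.1, -0.2, 6.0]
width: 0.0203
```

```bash
python3 - <<'E'
from h import *
im=wrist('w2.png');snap('scene','s2.png');print(manip.get_state()['contact_force'],manip.get_state()['width'])
a=cv2.imread('pics/w2.png')[150:400,180:480];b=cv2.imread('pics/s2.png')[170:330,270:440]
cv2.imwrite('pics/c5.png',np.hstack([cv2.resize(a,(400,333)),cv2.resize(b,(354,333))]))
E
```

```text
[-0.78726784  0.83091989  5.57690493] 0.020461617701360738
```

View pics/c5.png

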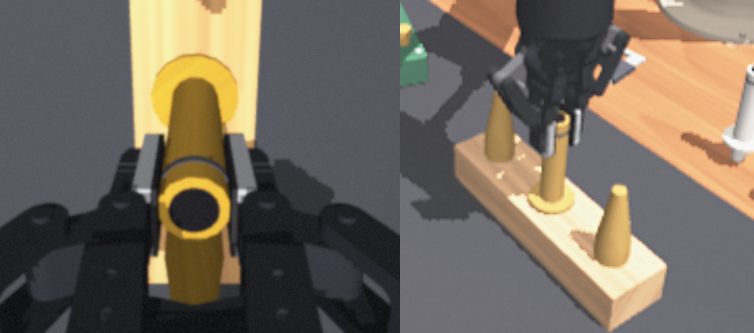

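move_arm(
  series=[
    [[0,0,0.006,0,0,0,0.015],[0,0,0.01,0,0,0,0.015],[0,0,0.012,0,0,0,0.015],[0,0,0.015,0,0,0,0.015],[0,0,0.02,0,0,0,0.015],[0,0,0.025,0,0,0,0.015],[0,0,0.025,0,0,0,0.015],[0,0,0.02,0,0,0,0.015],[0,0,0,0,0,0,0.015]],
  ],
)

```text
clock: 3.83
position: [0.5368, 0.191, 0.2574]
ee_rot: [0.002, 0.725, 0.689, 0.004]
contact_force: [1.2, 0.5, -1.0]
width: 0.0206
```

move_arm(
  series=[
    [[-0.002,-0.02,0,0,0,0,0.015],[-0.002,-0.028,0,0,0,0,0.015],[-0.002,-0.03,0,0,0,0,0.015],[-0.002,-0.03,0,0,0,0,0.015],[-0.002,-0.03,0,0,0,0,0.015],[-0.002,-0.03,0,0,0,0,0.015],[-0.002,-0.03,0,0,0,0,0.015],[-0.002,-0.03,0,0,0,0,0.015],[-0.002,-0.03,0,0,0,0,0.015],[-0.002,-0.03,0,0,0,0,0.015],[-0.002,-0.03,0,0,0,0,0.015],[-0.002,-0.03,0,0,0,0,0.015],[-0.002,-0.03,0,0,0,0,0.015],[-0.002,-0.03,0,0,0,0,0.015],[-0.003,-0.03,0,0,0,0,0.015],[-0.003,-0.02,0,0,0,0,0.015],[-0.002,-0.01,0,0,0,0,0.015],[0,0,0,0,0,0,0.015],[0,0,0,0,0,0,0.015]],
  ],
)

```text
clock: 5.42
position: [0.4981, -0.2766, 0.2517]
ee_rot: [-0.001, 0.725, 0.689, 0.0]
contact_force: [0.1, 0.6, -0.6]
width: 0.0203
```

```bash
python3 - <<'E'
from h import *
np.set_printoptions(precision=4,suppress=True)
im=wrist('w3.png');print(im['state']['position'],im['state']['ee_rot'],proj(im,[.499,-.2003,.1096]))
p=im['state']['position'];q=im['state']['ee_rot'];R=Ro.from_quat([q[1],q[2],q[3],q[0]]).as_matrix();print(R)
E
```

```text
[ 0.4981 -0.2766  0.2517] [-0.0012  0.7252  0.6885  0.0004] (np.float64(323.0935864736932), np.float64(94.77097104509309))
[[ 0.0518  0.9987 -0.001 ]
 [ 0.9987 -0.0518  0.0023]
 [ 0.0022 -0.0012 -1.    ]]
```

View pics/w3.png

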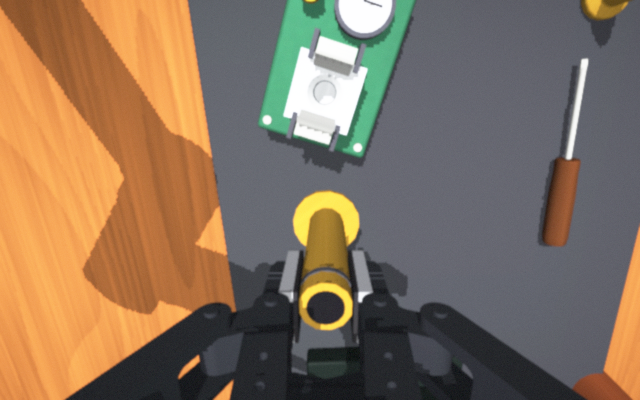

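```bash
python3 - <<'E'
import cv2
t=cv2.imread('pics/w3.png')
cv2.imwrite('pics/c6.png',cv2.resize(t[25:155,255:385],None,fx=4.6,fy=4.6,interpolation=2))
cv2.imwrite('pics/c7.png',cv2.resize(t[180:340,260:390],None,fx=3.7,fy=3.7,interpolation=2))
E
```

```text
(no output)
```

View pics/c6.png

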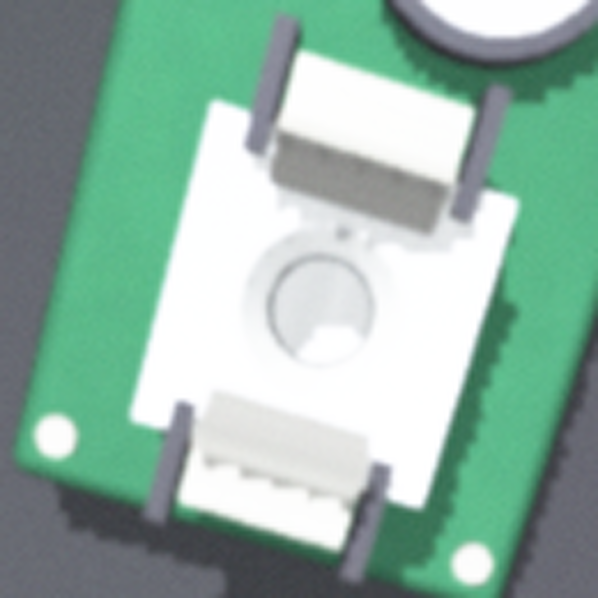

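View pics/c7.png

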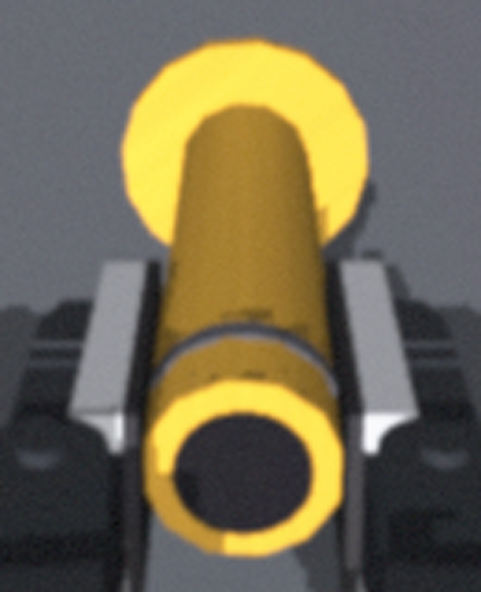

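```bash
python3 - <<'E'
from h import *
from scipy.optimize import least_squares
np.set_printoptions(precision=4,suppress=True)
W=pickle.load(open('w3.pkl','rb'));p=W['state']['position']
def cor(x,s):
    y=x[3];ex=np.array([np.cos(y),np.sin(y),0]);ey=np.array([-np.sin(y),np.cos(y),0]);return x[:3]+.028*(s[0]*ex+s[1]*ey)
wo=[(W,(213,100),(-1,1)),(W,(518,203),(1,1)),(W,(425,508),(1,-1)),(W,(132,418),(-1,-1)),(W,(322.5,311),(0,0))]
to=[(T,(425,168),(1,1)),(T,(540,400),(-1,-1)),(T,(362,337),(-1,1)),(S,(143,157),(1,-1)),(S,(318,135),(-1,-1)),(S,(353,205),(-1,1))]
def px(im,p): return (p[0]/7+350,p[1]/7+130) if im is T else (p[0]/8+220,p[1]/7.5+140) if im is S else (p[0]/4.6+255,p[1]/4.6+25)
for obs in (wo,wo+to):
    f=lambda x:np.concatenate([np.subtract(proj(im,cor(x,s)),px(im,p)) for im,p,s in obs])
    r=least_squares(f,[.5,-.2,.1,-.347]);print(r.x,np.degrees(r.x[3]));print(r.fun.reshape(-1,2))
print('at .11',ray(W,325.15,92.6,.11),'.105',ray(W,325.15,92.6,.105))
print('pipe top',ray(W,326.2,306.2,p[2]+.0434)-p,'flange',ray(W,326.5,221.9,p[2]-.0446)-p)
W=pickle.load(open('w2.pkl','rb'));p=W['state']['position'];print(p)
E
```

```text
[ 0.5007 -0.1988  0.113  -0.3441] -19.715272104329046
[[ 0.2039  0.1882]
 [ 0.3597 -0.5259]
 [-0.5979 -0.0667]
 [ 0.0978  0.1934]
 [-0.099   0.2163]]
[ 0.5006 -0.1989  0.1113 -0.3425] -19.62094284979977
[[ 0.1249  0.6149]
 [-0.0667 -0.3481]
 [-0.7849 -0.2272]
 [ 0.2268  0.243 ]
 [-0.2397  0.3274]
 [-0.6891 -0.5159]
 [-0.7268 -1.2927]
 [ 0.1663 -1.1213]
 [ 0.6223 -0.129 ]
 [ 0.142  -0.2733]
 [ 0.4653  0.1764]]
at .11 [ 0.5008 -0.1987  0.11  ] .105 [ 0.5008 -0.1987  0.105 ]
pipe top [-0.0005 -0.0007  0.0434] flange [-0.0003  0.     -0.0446]
[0.5355 0.1907 0.1206]
```

move_arm(
  series=[
    [[0.001,0.014,0,0,0,0,0.015],[0.001,0.02,0,0,0,0,0.015],[0.001,0.02,0,0,0,0,0.015],[0,0.014,0,0,0,0,0.015],[0,0.01,0,0,0,0,0.015],[0,0,-0.012,0,0,0,0.015],[0,0,-0.014,0,0,0,0.015],[0,0,-0.014,0,0,0,0.015],[0,0,-0.01,0,0,0,0.015],[0,0,0,0,0,0,0.015],[0,0,0,0,0,0,0.015]],
  ],
)

```text
clock: 6.38
position: [0.5014, -0.199, 0.2022]
ee_rot: [-0.0, 0.725, 0.689, -0.0]
contact_force: [0.7, 0.3, -1.4]
width: 0.0206
```

```bash
python3 - <<'E'
from h import *
np.set_printoptions(precision=4,suppress=True)
im=wrist('w4.png');s=manip.get_state();print(im['state']['position'],s['position'],s['contact_force'],s['ee_rot'])
i2=snap('scene','s4.png');i3=snap('top','t4.png')
a=cv2.imread('pics/w4.png')[120:350,220:440];b=cv2.imread('pics/s4.png')[100:220,200:310]
cv2.imwrite('pics/c8.png',np.hstack([cv2.resize(a,(400,418)),cv2.resize(b,(383,418))]))
E
```

```text
[ 0.5014 -0.199   0.2022] [ 0.502  -0.1994  0.2029] [-0.2254  0.0641 -0.8332] [0.0004 0.7248 0.689  0.0001]
```

View pics/c8.png

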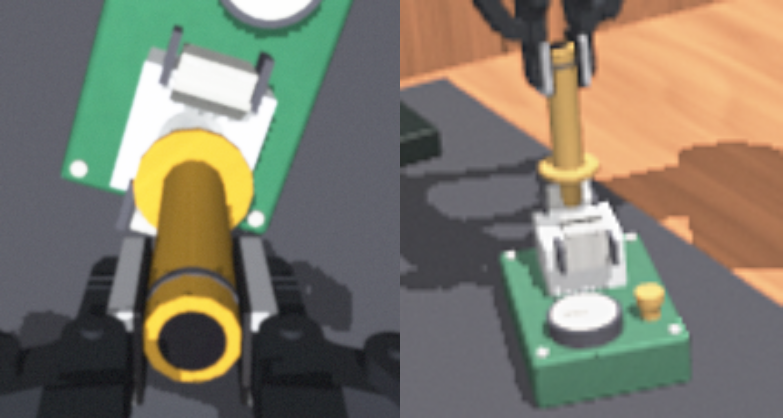

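move_arm(
  series=[
    [[0,0,-0.006,0,0,0,0.015],[0,0,-0.006,0,0,0,0.015],[0,0,-0.006,0,0,0,0.015],[0,0,-0.006,0,0,0,0.015],[0,0,0,0,0,0,0.015]],
  ],
)

```text
clock: 6.95
position: [0.5005, -0.199, 0.1766]
ee_rot: [-0.002, 0.725, 0.689, -0.0]
contact_force: [0.1, 0.6, -1.5]
width: 0.0202
```

```bash
python3 - <<'E'
from h import *
np.set_printoptions(precision=4,suppress=True)
s=manip.get_state();print(s['position'],s['contact_force'],s['moment'],s['ee_rot'])
i2=snap('scene','s5.png');i3=snap('top','t5.png')
a=cv2.imread('pics/t5.png')[110:230,350:460];b=cv2.imread('pics/s5.png')[100:220,200:310]
cv2.imwrite('pics/c9.png',np.hstack([cv2.resize(a,(383,418)),cv2.resize(b,(383,418))]))
E
```

```text
[ 0.5005 -0.199   0.1766] [ 0.1275  0.5795 -1.4956] [-0.0142  0.0211  0.0231] [-0.0016  0.725   0.6888 -0.0005]
```

View pics/c9.png

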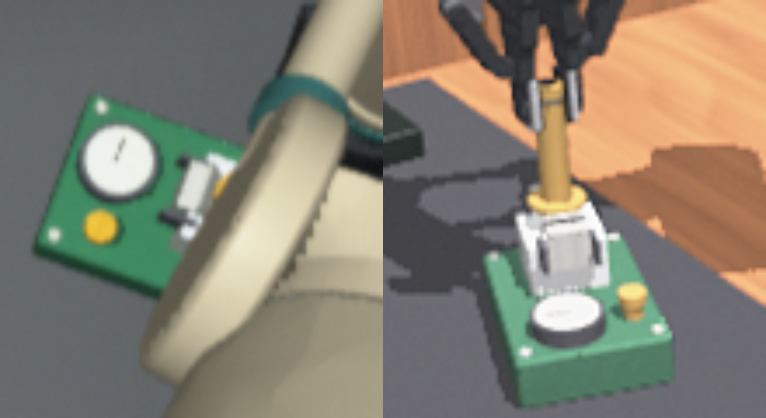

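move_arm(
  series=[
    [[0,0,-0.002,0,0,0,0.015],[0,0,-0.002,0,0,0,0.015],[0,0,-0.002,0,0,0,0.015],[0,0,0,0,0,0,0.015]],
  ],
)

```text
clock: 7.38
position: [0.5021, -0.1991, 0.1725]
ee_rot: [0.0, 0.725, 0.689, 0.001]
contact_force: [0.1, 1.0, -0.1]
width: 0.0206
```

move_arm(
  series=[
    [[0,0,-0.002,0,0,0,0.015],[0,0,-0.002,0,0,0,0.015],[0,0,0,0,0,0,0.015]],
  ],
)

```text
clock: 7.63
position: [0.5023, -0.1997, 0.1695]
ee_rot: [0.001, 0.725, 0.689, 0.0]
contact_force: [0.7, 1.4, 4.4]
width: 0.0204
```

move_arm(
  series=[
    [[0,0,-0.002,0,0,0,0.015],[0,0,-0.002,0,0,0,0.015],[0,0,0,0,0,0,0.015]],
  ],
)

```text
clock: 7.88
position: [0.5023, -0.1996, 0.1655]
ee_rot: [0.001, 0.725, 0.689, 0.001]
contact_force: [1.3, 1.5, 2.7]
width: 0.0203
```

move_arm(
  series=[
    [[0,0,-0.002,0,0,0,0.015],[0,0,-0.002,0,0,0,0.015],[0,0,0,0,0,0,0.015]],
  ],
)

```text
clock: 8.13
position: [0.5017, -0.1997, 0.1606]
ee_rot: [0.0, 0.725, 0.689, -0.0]
contact_force: [0.1, -0.0, 3.8]
width: 0.0203
```

move_arm(
  series=[
    [[0,0,-0.002,0,0,0,0.015],[0,0,0,0,0,0,0.015]],
  ],
)

```text
clock: 8.3
position: [0.5019, -0.1998, 0.1605]
ee_rot: [0.001, 0.725, 0.689, 0.0]
contact_force: [-2.2, 2.2, 14.5]
width: 0.0199
```

```bash
python3 - <<'E'
from h import *
np.set_printoptions(precision=4,suppress=True)
im=wrist('w6.png');i2=snap('scene','s6.png');s=manip.get_state();print(s['position'],s['contact_force'])
a=cv2.imread('pics/w6.png')[80:350,200:450];b=cv2.imread('pics/s6.png')[110:210,215:290]
cv2.imwrite('pics/c10.png',np.hstack([cv2.resize(a,(400,480)),cv2.resize(b,(360,480),interpolation=2)]))
E
```

```text
[ 0.5019 -0.1998  0.1605] [-2.2636  1.9081 14.6369]
```

View pics/c10.png

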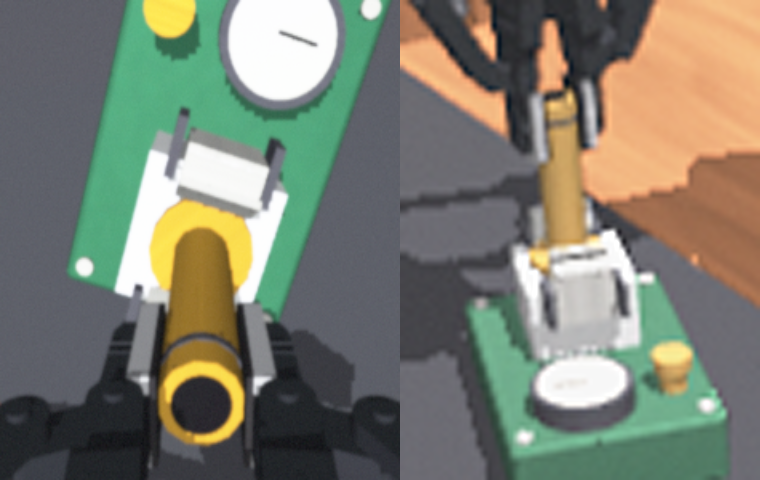

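move_arm(
  series=[
    [[0,0,0.0015,0,0,0,0.015],[0,0,0.0015,0,0,0,0.015],[0,0,0,0,0,0,0.015]],
  ],
)

```text
clock: 8.65
position: [0.5011, -0.1996, 0.1608]
ee_rot: [-0.0, 0.725, 0.689, -0.0]
contact_force: [-0.2, -0.5, -2.1]
width: 0.0206
```

move_arm(
  series=[
    [[0,0,0.001,0,0,0,0.015],[0,0,0,0,0,0,0.015]],
  ],
)

```text
clock: 8.82
position: [0.5009, -0.1994, 0.1616]
ee_rot: [-0.001, 0.725, 0.689, -0.0]
contact_force: [-0.1, -0.6, -3.0]
width: 0.0203
```

move_arm(
  series=[
    [[0,0,0.001,0,0,0,0.015],[0,0,0,0,0,0,0.015]],
  ],
)

```text
clock: 8.98
position: [0.5008, -0.1993, 0.1619]
ee_rot: [-0.001, 0.725, 0.689, -0.001]
contact_force: [-0.0, -1.7, -8.7]
width: 0.0204
```

move_arm(
  series=[
    [[0,0,-0.002,0,0,0,0.015],[0,0,-0.002,0,0,0,0.015],[0,0,0,0,0,0,0.015]],
  ],
)

```text
clock: 9.23
position: [0.5018, -0.1995, 0.1606]
ee_rot: [0.001, 0.725, 0.689, 0.0]
contact_force: [-1.6, -0.0, 2.2]
width: 0.0202
```

move_arm(
  series=[
    [[0,0,-0.001,0,0,0,0.015],[0,0,0,0,0,0,0.015],[0,0,0,0,0,0,0.03],[0,0,0,0,0,0,0.05],[0,0,0,0,0,0,0.085],[0,0,0,0,0,0,0.085],[0,0,0,0,0,0,0.085],[0,0,0,0,0,0,0.085],[0,0,0,0,0,0,0.085],[0,0,0,0,0,0,0.085]],
  ],
)

```text
clock: 10.07
position: [0.5016, -0.1995, 0.1583]
ee_rot: [-0.0, 0.725, 0.689, 0.0]
contact_force: [-0.3, 0.3, 0.1]
width: 0.085
```

Open, no force. Retreat straight up and look.

move_arm(
  series=[
    [[0,0,0.012,0,0,0,0.085],[0,0,0.02,0,0,0,0.085],[0,0,0.025,0,0,0,0.085],[0,0,0.025,0,0,0,0.085],[0,0,0.025,0,0,0,0.085],[0,-0.02,0.01,0,0,0,0.085],[0,-0.03,0,0,0,0,0.085],[0,-0.03,0,0,0,0,0.085],[0,-0.03,0,0,0,0,0.085],[0,-0.03,0,0,0,0,0.085],[0,0,0,0,0,0,0.085]],
  ],
)

```text
clock: 10.98
position: [0.5014, -0.3452, 0.2745]
ee_rot: [0.001, 0.726, 0.687, -0.001]
contact_force: [0.5, -1.1, -0.3]
width: 0.0851
```

```bash
python3 - <<'E'
from h import *
im=wrist('w7.png');i2=snap('scene','s7.png');i3=snap('top','t7.png')
a=cv2.imread('pics/w7.png')[0:300,200:450];b=cv2.imread('pics/s7.png')[110:210,215:290]
cv2.imwrite('pics/c11.png',np.hstack([cv2.resize(a,(400,480)),cv2.resize(b,(360,480),interpolation=2)]))
cv2.imwrite('pics/s7b.png',cv2.imread('pics/s7.png'))
E
```

```text
(no output)
```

View pics/c11.png

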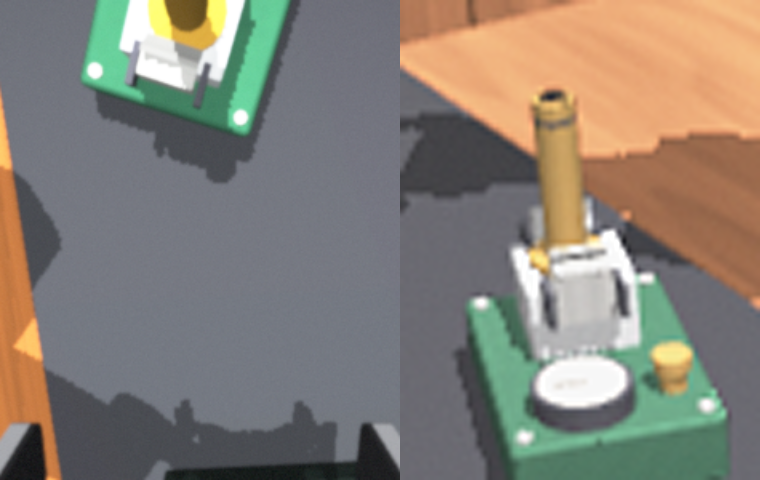

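View pics/s7.png

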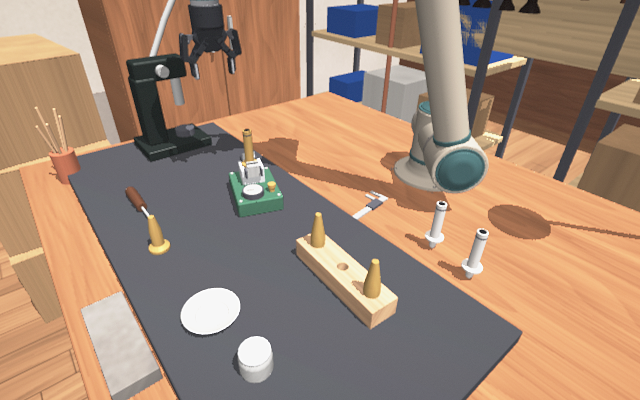

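```bash
python3 - <<'E'
from h import *
np.set_printoptions(precision=4,suppress=True)
for z in(.107,.109,.111,.113): print(z,proj(S,[.5007,-.1988,z+.094]),proj(T,[.5007,-.1988,z+.094]))
a=cv2.imread('pics/t7.png')[110:220,350:460];w=cv2.imread('pics/w7.png')[0:110,260:370]
cv2.imwrite('pics/c12.png',np.hstack([cv2.resize(a,(396,396),interpolation=2),cv2.resize(w,(396,396),interpolation=2)]))
E
```

```text
0.107 (np.float64(248.18037491780046), np.float64(131.3150535442265)) (np.float64(429.52451776955775), np.float64(158.7191336609863))
0.109 (np.float64(248.10623048516425), np.float64(130.5424118292603)) (np.float64(429.80854716164555), np.float64(158.45013765551641))
0.111 (np.float64(248.03190554847873), np.float64(129.767889123999)) (np.float64(430.0940352361785), np.float64(158.17976017417857))
0.113 (np.float64(247.9573994477869), np.float64(128.99147855118673)) (np.float64(430.3809932590624), np.float64(157.9079905473597))
```

View pics/c12.png

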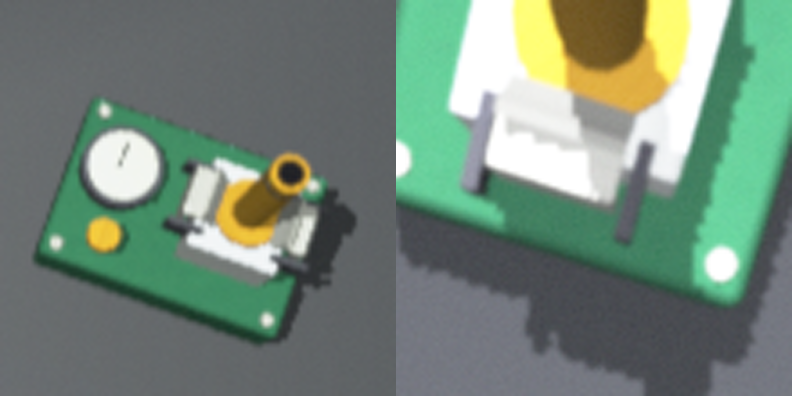

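```bash
python3 -c "
from rig import manip
s=manip.get_state();print(s['clock'],s['contact_force']);print(manip.sign_off())"
```

```text
11.1333 [-0.2594538  -0.12417902 -0.80738079]
the job is handed in; nothing more can be done
None
```

The brass pitch pipe is locked upright in the air socket of the green tester. I released it, moved the arm clear and handed the job in at 11.1 s. It gave no verdict.

- **Which part:** I took the flanged brass pipe from the middle rack hole, at (240,152) in the top view. I left alone the two white look-alikes at (178,262) and (227,270), and the brass piece standing on the mat at (377,62).
- **Insertion:** The catches took up load at a tool height of about 0.170 m. The flange landed at about 0.1605 m, roughly the 12 mm of travel the description gives.
- **Push force:** The push peaked at 14.5 N once the flange was already on the block, slightly above the 5–12 N you gave. It stayed far below the 40 N and 120 N limits.
- **Lock test:** An upward tug of about 9 N met firm resistance after about 1 mm of play. I then pressed the pipe back down before letting go.
- **Last images:**
  - The pipe's top is within about 1 pixel (2 mm) of where a seated, upright pipe should be in both the scene and top views.
  - Both catches lie over the flange edge.
  - Both shaping forms are still standing in the rack.

Two measurements were slightly off. The first two views put the block top 1–3 mm lower than the wrist camera did. The gripper also read 20 mm on the 22 mm barrel. Neither affected the result.

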